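# Load a tube rotator shaft and lock it with the end cap

### The arm

A 6-joint arm with a two-finger parallel gripper is mounted at the origin on a cart in front of the work surface, level with it; the furniture and walls round the work are solid. World frame = base frame: x ahead of the robot, y to its left, z up, the work surface at z = 0. Lengths are in m, angles in rad, forces in N, time in s.
With the tool pointing down it reaches from about 0.225 to 0.875 m from the base axis. Payload 3.4 kg.
Tool frame: the origin (TCP) lies on the centre line of the jaws, within the pads' length; the fingertips stand arm.tip_reach ahead of it and the grasp point (between the pads) lies 6 mm ahead of it (arm.tip_reach is the distance from the TCP to the fingertips, in m); z points along the fingers, x is the direction in which the jaws open and shut, and the axes are right-handed (so a half turn about z gives the same grasp; the last joint's range is limited). The gripper opens to 85 mm and grips with 20 to 120 N. Pads are 22 mm wide; open, the fingers measure 114 mm over their backs; the gripper's body (76 mm by 85 mm) begins 54 mm behind the grasp point. The pads swing forward as they close: fully open they stand 13 mm farther back than shut.
Start: joints at [-1.413, 0.276, 1.505, -0, 1.361, -0.121], TCP at [0.158, -0.553, 0.256] pointing down, gripper open.
Joint ranges: [-2.89, 2.89], [-0.75, 2.08], [0.22, 2.7], [-1.18, 4.32], [0.11, 2.71], [-2.7, 2.7]. Speed limits (rad/s): [2.57, 2.57, 3.14, 3.14, 3.14, 3.14].

### API

Orientations are given as a rotation vector (axis times angle).
In Python, from workcell import arm gives the robot as it stands. Calls block until the motion is done:
- arm.movep(position, orientation): joint-space move of the TCP to a pose.
- arm.move_linear(position, attitude=None, vel=0.15, until_force=None): straight line of the TCP; attitude=None keeps the orientation; vel is the mean speed in m/s. With until_force (N) it stops when the force on the tool has changed by that much, and returns True; else False.
- arm.move_joints(angles): joint-space move.
- arm.command_gripper(opening, effort=None): finger opening in m; effort is the grip in N (None keeps the last); returns when the fingers have stopped.
- arm.dwell(seconds).
- arm.inverse_kinematics(position, orientation): joint angles nearest the present ones, or None.
- arm.get_state(): the state.
- arm.camera(name): name is "scene" or "side" or "wrist"; returns the picture (384x512x3 uint8, red, green, blue); there is no depth.
- arm.camera_info(name): a dict with "mtx" (3x3 intrinsics, pixels), "rvec" (rotation vector, rad) and "tvec" (3), from world to camera coordinates, as OpenCV has them; the wrist camera has in their place "mount" (4x4, takes a point from camera to tool coordinates, whose origin is the TCP and whose axes are the tool frame's). Camera axes: x right, y down, z forward; pixel columns grow to the right and rows downward; lengths in m; the calibration is good to about 2 mm. The wrist camera is an equidistant fisheye: a pixel r from the principal point sees the ray r / f radians off the axis. A picture is of the moment at which its call begins: read the wrist's pose just before it. camera_info takes no time and is no camera call.
A pose or a line that the arm cannot do raises arm.MotionError and nothing moves.
- arm.finish_job(): hands the job in, once; it reports no verdict.
Trained networks look in the newest picture that a camera, given by its name, has taken for a name from the list of things; names that differ only in an ending like _2 or _b are one class to them, and where a whole thing is asked for, a point or a joint stands for the part that bears it (a point fixed in the world has none). Each returns a list of dicts, best first, with "conf" (0 to 1); they miss things now and then, are a little off and sometimes report something else, mostly with a low value. They report only what shows in the picture. A call takes as long as a camera call. They do not tell look-alikes from the thing itself.
- arm.find_in(camera, thing): "xyz" ([x, y, z] in m, in the coordinates of the camera as it stood for that picture, good to about 4 mm: the middle of the surface that is visible of it).
- arm.tip_of(camera, thing): "xyz" ([x, y, z] in m, in the coordinates of the camera as it stood for that picture, good to about 4 mm: a listed point, or the origin of a listed thing).
The state is a dict: "time": time; "qpos": joint angles; "joint_velocities": joint speeds; "joint_efforts": joint torques, N m; "tool_pos": TCP position; "tool_rot": TCP orientation; "ft_force": force on the tool from outside, world axes, zero at the start; "torque": the same for the moment, N m; "opening": finger opening in m.
Only numpy, scipy, OpenCV 4.12 (cv2) and the standard library are available. Lean on these libraries where they do the work, as an engineer would, in place of code of your own. Each camera call takes 0.05 s, during which the arm holds its last target.

### The job

Load the tube rotator: thread the plain square spacer onto its horizontal shaft, then the taller tube block, then push the end cap on by feel until it snaps behind the two spring catches near the shaft tip, so that the rotator's spring clamps spacer, block and cap tightly together. Push gently, never so far that the spring is crushed solid and the parts are squeezed hard, and leave the vial, the crucible and the small beaker standing where they are.

Things in the scene. Friction and masses are not known exactly. Their poses are not given: they have to be found in the camera images.
- rotator: White box-shaped tube rotator, fixed: base 110 x 110 mm, housing 90 x 90 mm, 141 mm high; origin at the centre of the underside, z up. A round steel shaft, 12 mm diameter with a hemispherical tip, sticks out level from its front face (local x = -45 mm) along local -x, axis at local y = 0, 120 mm above the bench.
- shaft_axis (a point): Where the shaft axis leaves the housing's front face (a 30 mm collar stands 5 mm out there); axes as the rotator's, shaft along -x. Bores have 1.5 mm play round the shaft (a loose part hangs 1.5 mm low); a part pressed up, down or sideways on the shaft binds and takes more push, so yield to side forces.
- spacer: White plastic spacer, a square prism 38 wide (y) x 38 high (z) x 30 mm long (x), with a plain round 15 mm bore right through along its x axis, 19 mm above its underside. Stands on the bench. Origin: centre of the underside; either end may go on first. About 60 g.
- tube_block: White plastic tube block, 38 wide (y) x 56 high (z) x 30 mm long (x), taller than the spacer. The 15 mm bore for the shaft runs through along its x axis 36 mm above the underside; two 10 mm tube holes lie below it, 15 mm above the underside. Stands on the bench. Origin: centre of the underside; either end may go on first. About 80 g.
- end_cap: Grey plastic end cap, 38 wide (y) x 38 high (z) x 33 mm long (x). +x end open: a lip 8 mm thick with a 15 mm bore 19 mm above the underside, then a chamber 24 mm square, 21 mm deep; -x end closed, with a low round button. The +x end goes on first; it stands with the open end away from the robot. Origin: underside, below mid length. About 50 g.
- spacer_bore (a point): Middle of the spacer's bore, 19 mm above its underside; axes as the spacer's.
- tube_block_bore (a point): Middle of the tube block's shaft bore, 36 mm above its underside; axes as the block's.
- end_cap_bore (a point): Point on the end cap's bore axis at mid length, 16.5 mm behind the open end face, 19 mm above its underside; axes as the cap's.
- vial: Small glass vial with black lid, 24 mm diameter, 48 mm high, standing loose on the bench; leave it alone. Origin: centre of the underside.
- crucible: White crucible, 44 mm diameter, 36 mm high, loose; leave it alone. Origin: centre of the underside.
- small_beaker: Small glass beaker, 48 mm diameter, 58 mm high, loose; leave it alone. Origin: centre of the underside.
- tip_nominal (a point): Mark fixed to the housing, on the shaft axis 110 mm out from the front face, axes as the rotator's: the middle of where the tip may be. The true tip lies up to 8 mm nearer or farther along the axis (set by hand, NOT reported: find it by touch or sight); catches and follower move with the tip.
- catch_nominal (a point): Mark 16 mm inward of tip_nominal. Here (with the same unknown shift) is the square back of two dark spring catches, left and right on the shaft, 3.5 to 4 mm proud, sloping down to the shaft from 11 to 5 mm behind the tip. A part pushed over them (about 3 to 10 N) presses them in; they spring out behind it and it cannot come back.
- follower_nominal (a point): Mark 80 mm inward of tip_nominal. Here (same unknown shift) rests the outer face of a steel spring follower, 28 mm diameter, pushed outward along the shaft: 4 N at rest, 0.4 N more per mm, solid after 8 mm. With spacer, block and cap on, the cap snaps home with the follower about 4 mm in (5.6 N), 4 mm before solid.
Mind the look-alikes: they are no part of the job. What is shaped like the tube_block but purple or red is not meant. What is shaped like the end_cap but orange or yellow is not meant.

How it is judged:
By the outcome, as a careful person would: the job done as asked, in the order asked, and still so for the second after the job is handed in, with the robot touching nothing.
It also fails if it takes over 72 s, if anything falls off the work surface, if the arm or the gripper's body presses on something with over 40 N, if the wrist force passes 120 N, or if a joint passes its speed limit or range.

## Working session

There is one attempt and no reset: what is moved stays moved. The work goes in short steps, each a Python script; the robot and the scene stay as the last script left them, time stands still between calls to the robot, and variables do not carry over. Pictures are saved under pics/ and viewed, and the job is handed in when it is done.

```bash
ls; mkdir -p pics; python3 - <<'E'
from workcell import arm
import cv2,numpy as np
print(arm.tip_reach, arm.get_state())
for n in ["scene","side","wrist"]:
    im=arm.camera(n); cv2.imwrite(f"pics/{n}0.png",im[:,:,::-1]); print(n,arm.camera_info(n))
    for t in ["rotator","spacer","tube_block","end_cap","shaft_axis"]:
        try: print(t,[(np.round(d["xyz"],3),round(d["conf"],2)) for d in arm.tip_of(n,t)])
        except Exception as e: print(t,e)
print(arm.get_state()["time"])
E
```

```text
pics
0.025 {'time': 0.0, 'qpos': array([-1.41299397e+00,  2.76633283e-01,  1.50614915e+00,  8.77997301e-06,
        1.36070889e+00, -1.20987042e-01]), 'joint_velocities': array([-0.00063681,  0.00134777, -0.00042579, -0.00160124, -0.00036647,
       -0.00057165]), 'joint_efforts': array([ 7.57626203e-04, -4.16775405e+01, -2.45798081e+01, -2.57470074e-04,
        1.07770687e-02, -1.87559613e-05]), 'tool_pos': array([ 0.15816278, -0.55231094,  0.25541146]), 'tool_rot': array([-2.50749005e+00,  1.89044373e+00,  2.13709504e-03]), 'ft_force': array([-0.01021138,  0.55720836, -0.23664348]), 'torque': array([-0.02925853,  0.00699641, -0.01227548]), 'opening': 0.08555671890027075}
scene {'mtx': array([[478.32569669,   0.        , 251.24659062],
       [  0.        , 478.32569669, 190.28780136],
       [  0.        ,   0.        ,   1.        ]]), 'rvec': array([ 1.00910634, -2.47227469,  1.00798802]), 'tvec': array([0.42342642, 0.33303106, 1.18127664])}
rotator [(array([ 0.006, -0.07 ,  1.578]), 0.6)]
spacer [(array([-0.14 ,  0.243,  1.274]), 0.65), (array([0.05 , 0.087, 1.419]), 0.49)]
tube
[... 1000 characters left out ...]
.038, 0.063, 1.003]), 0.44)]
shaft_axis [(array([0.146, 0.04 , 0.855]), 0.56), (array([0.117, 0.051, 0.847]), 0.19)]
wrist {'mtx': array([[297.31863964,   0.        , 259.35658875],
       [  0.        , 297.31863964, 193.45543603],
       [  0.        ,   0.        ,   1.        ]]), 'mount': array([[ 9.99999665e-01,  8.15396473e-04,  7.70163336e-05,
        -4.22468381e-04],
       [-8.06899263e-04,  9.64707046e-01,  2.63324256e-01,
        -6.69319701e-02],
       [ 1.40415470e-04, -2.63324229e-01,  9.64707381e-01,
        -1.16975417e-01],
       [ 0.00000000e+00,  0.00000000e+00,  0.00000000e+00,
         1.00000000e+00]])}
rotator []
spacer []
tube_block []
end_cap []
shaft_axis []
0.9
```

View pics/scene0.png

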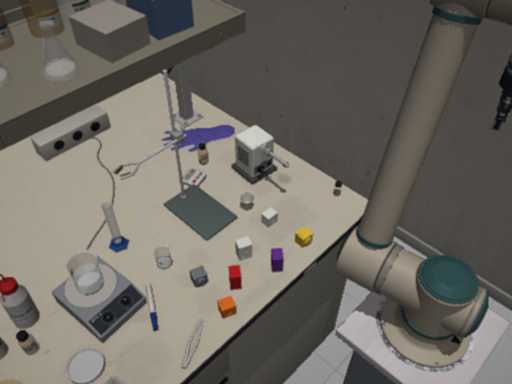

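View pics/side0.png

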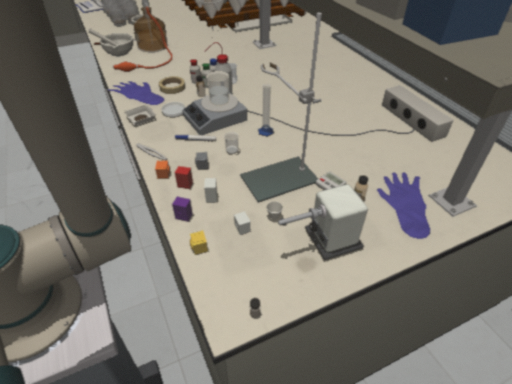

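View pics/wrist0.png

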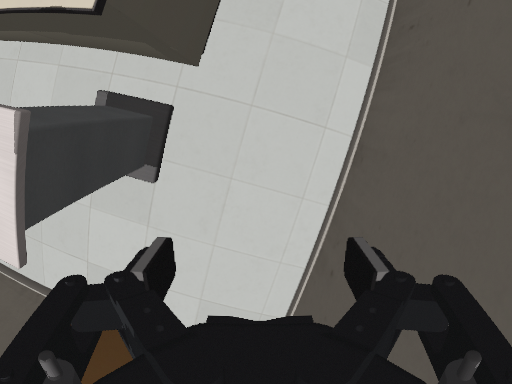

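Scene: rotator (254,150), the white short cube (270,216) = spacer, the white taller block (244,248) = tube_block (purple at 277,260 and red at 235,277 are not meant), and the grey cube (199,275) = end_cap (orange at 227,306 and yellow at 304,236 are not meant). Crucible (247,201), vial (338,187), beaker (163,257). I'll confirm with an enlarged crop and compute positions.

```bash
cat > h.py <<'E'
import cv2,numpy as np
from workcell import arm
from scipy.spatial.transform import Rotation as R
def cam(n):
    i=arm.camera_info(n); Rm=R.from_rotvec(i["rvec"]).as_matrix(); return i["mtx"],Rm,np.array(i["tvec"])
def c2w(n,p):
    K,Rm,t=cam(n); return Rm.T@(np.array(p)-t)
def proj(n,P):
    K,Rm,t=cam(n); q=K@(Rm@np.array(P)+t); return q[:2]/q[2]
def ray(n,uv):
    K,Rm,t=cam(n); d=Rm.T@np.linalg.solve(K,[uv[0],uv[1],1]); return -Rm.T@t,d/np.linalg.norm(d)
def onz(n,uv,z):
    o,d=ray(n,uv); return o+d*(z-o[2])/d[2]
def wcam():
    s=arm.get_state(); i=arm.camera_info("wrist"); T=np.eye(4); T[:3,:3]=R.from_rotvec(s["tool_rot"]).as_matrix(); T[:3,3]=s["tool_pos"]
    return i["mtx"],T@i["mount"]
def wray(uv,M):
    K,T=M; x=(uv[0]-K[0,2])/K[0,0]; y=(uv[1]-K[1,2])/K[1,1]; r=np.hypot(x,y)
    d=np.array([np.sin(r)*x/r,np.sin(r)*y/r,np.cos(r)]); return T[:3,3],T[:3,:3]@d
def wproj(P,M):
    K,T=M; p=T[:3,:3].T@(np.asarray(P)-T[:3,3]); r=np.arctan2(np.hypot(p[0],p[1]),p[2]); h=np.hypot(p[0],p[1])
    return np.array([K[0,2]+K[0,0]*r*p[0]/h,K[1,2]+K[1,1]*r*p[1]/h])
E
python3 - <<'E'
from h import *
a=cv2.imread("pics/scene0.png")[120:325,140:360]; cv2.imwrite("pics/sc_crop.png",cv2.resize(a,None,fx=3.5,fy=2.9,interpolation=cv2.INTER_CUBIC))
a=cv2.imread("pics/side0.png")[130:330,140:380]; cv2.imwrite("pics/si_crop.png",cv2.resize(a,None,fx=3.3,fy=3,interpolation=cv2.INTER_CUBIC))
for n,l in dict(scene=dict(rotator=[(0.006,-0.07,1.578)],spacer=[(0.05,.087,1.419)],tb=[(-.02,.173,1.334)],cap=[(-.138,.239,1.277)],sh=[(.044,-.13,1.466)]),side=dict(rotator=[(.187,.114,.946)],spacer=[(-.042,.091,.975)],tb=[(-.131,.012,1.049)],cap=[(-.17,-.084,1.158)],sh=[(.146,.04,.855)])).items():
    for k,v in l.items():
        for p in v: w=c2w(n,p); print(n,k,w.round(3),proj(n,w).round())
for n,z,uvs in [("scene",0.02,[(270,216),(244,248),(199,275),(247,201),(338,187),(163,257),(304,236),(277,260)])]:
    for uv in uvs: print(uv,onz(n,uv,z).round(3))
E
```

```text
scene rotator [ 0.694 -0.112 -0.001] [253. 169.]
scene spacer [0.506 0.017 0.003] [268. 220.]
scene tb [0.471 0.152 0.003] [244. 252.]
scene cap [ 0.495  0.297 -0.002] [200. 280.]
scene sh [ 0.642 -0.113  0.121] [266. 148.]
side rotator [ 0.696 -0.114  0.004] [334. 238.]
side spacer [ 0.505  0.018 -0.002] [243. 228.]
side tb [0.472 0.154 0.004] [212. 197.]
side cap [ 0.5    0.302 -0.003] [204. 165.]
side sh [ 0.652 -0.109  0.12 ] [324. 210.]
(270, 216) [0.502 0.014 0.02 ]
(244, 248) [0.473 0.151 0.02 ]
(199, 275) [0.495 0.297 0.02 ]
(247, 201) [0.593 0.019 0.02 ]
(338, 187) [ 0.432 -0.222  0.02 ]
(163, 257) [0.609 0.327 0.02 ]
(304, 236) [0.382 0.002 0.02 ]
(277, 260) [0.38  0.117 0.02 ]
```

View pics/sc_crop.png

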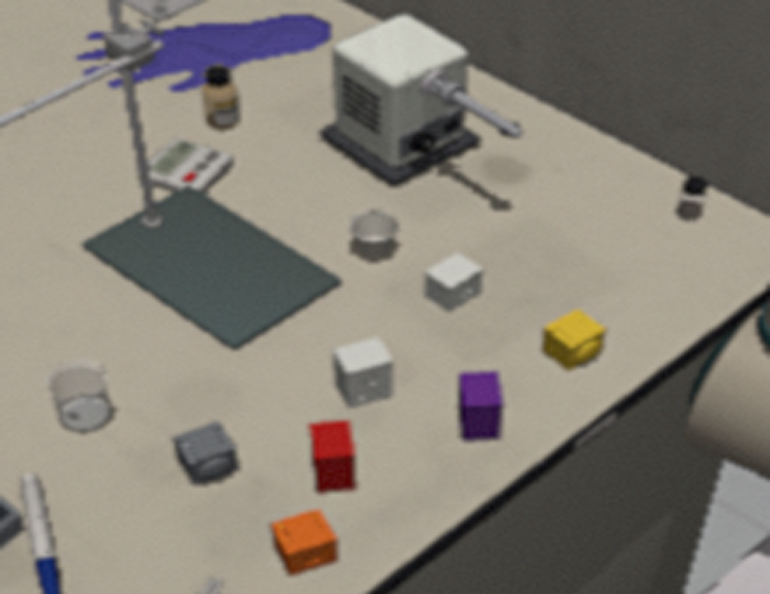

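View pics/si_crop.png

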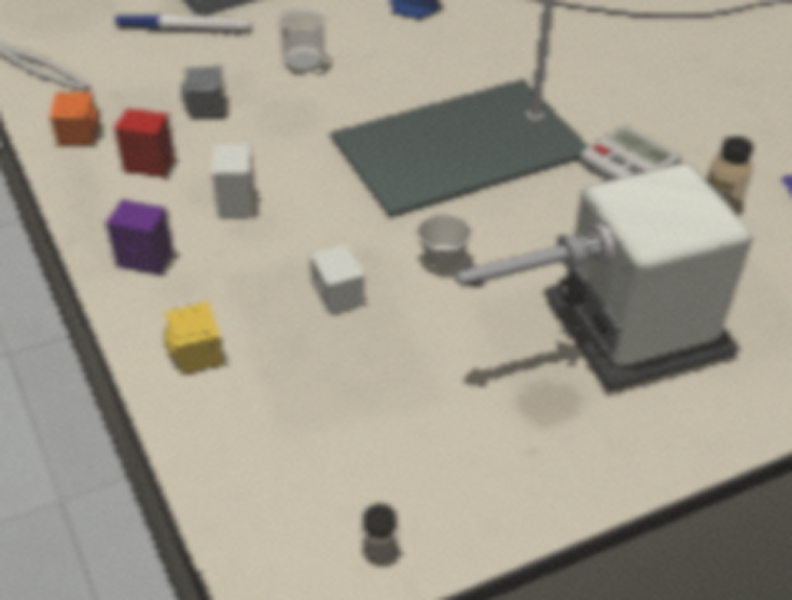

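The crop confirms the picks: white cube, white tall block, dark grey cap. They are distinct from the purple/red blocks and the yellow/orange caps. Next I move the wrist camera over the scene.

```bash
cat >> h.py <<'E'
def ori(yaw):  # tool down, tool x = world y rotated by yaw, tool y = part/shaft +x
    c,s=np.cos(yaw),np.sin(yaw)
    return R.from_matrix(np.array([[-s,c,0],[c,s,0],[0,0,-1.]])).as_rotvec()
E
python3 - <<'E'
from h import *
print(arm.inverse_kinematics([.47,-.03,.3],ori(0)), arm.inverse_kinematics([.47,-.03,.3],ori(np.pi)))
for k,pp in enumerate([[.45,-.04,.30],[.45,.12,.30]]):
    arm.movep(pp,ori(0))
    M=wcam(); im=arm.camera("wrist"); cv2.imwrite(f"pics/w{k+1}.png",im[:,:,::-1]); np.save(f"M{k+1}.npy",M[1])
    for t in ["spacer","tube_block","end_cap","shaft_axis","rotator","tip_nominal"]:
        print(t,[(np.round(M[1][:3,:3]@d["xyz"]+M[1][:3,3],3),round(d["conf"],2)) for d in arm.tip_of("wrist",t)])
s=arm.get_state();print(s["time"],s["tool_pos"],s["qpos"])
E
```

```text
[-2.11641599e-01  9.37533205e-02  1.63093493e+00 -4.44089210e-16
  1.41690441e+00 -1.78243793e+00] [-0.2116416   0.09375332  1.63093493  0.          1.41690441  1.35915473]
spacer [(array([0.497, 0.021, 0.003]), 0.64)]
tube_block [(array([ 0.38 ,  0.12 , -0.003]), 0.91), (array([ 0.477,  0.162, -0.001]), 0.79), (array([ 0.42 ,  0.24 , -0.001]), 0.64), (array([0.596, 0.02 , 0.005]), 0.62), (array([0.492, 0.303, 0.017]), 0.47)]
end_cap [(array([ 0.38 ,  0.312, -0.003]), 0.93), (array([ 0.385,  0.007, -0.003]), 0.66), (array([0.495, 0.299, 0.002]), 0.58), (array([ 0.555, -0.096,  0.122]), 0.27)]
shaft_axis [(array([ 0.648, -0.103,  0.122]), 0.83)]
rotator [(array([ 0.696, -0.109, -0.002]), 0.85)]
tip_nominal [(array([0.472, 0.157, 0.036]), 0.28)]
spacer [(array([0.502, 0.018, 0.001]), 0.76)]
tube_block [(array([ 0.477,  0.159, -0.001]), 0.88), (array([ 0.377,  0.123, -0.003]), 0.8), (array([ 0.417,  0.243, -0.001]), 0.78), (array([0.47 , 0.158, 0.035]), 0.68)]
end_cap [(array([ 0.377,  0.314, -0.002]), 0.92), (array([0.496, 0.303, 0.001]), 0.76), (array([ 0.385,  0.005, -0.001]), 0.71)]
shaft_axis [(array([ 0.647, -0.102,  0.116]), 0.72)]
rotator []
tip_nominal []
4.4083 [0.45020878 0.11906127 0.30000908] [ 1.09082442e-01  8.54702824e-02  1.64034310e+00 -1.75663269e-04
  1.41573634e+00 -1.45994654e+00]
```

View pics/w1.png

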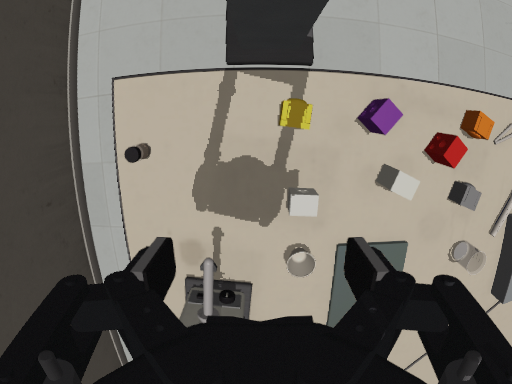

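View pics/w2.png

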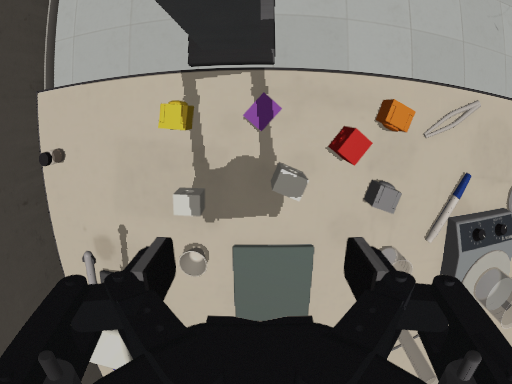

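Wrist views: spacer (w2 188,201), tube block (290,181, turned), grey cap (383,196, turned), crucible (194,260), shaft in w1 from (208,262) to about (208,315). I'll rectify at the top-face height to get the yaws.

```bash
python3 - <<'E'
from h import *
K=arm.camera_info("wrist")["mtx"]
rows=[]
for k in (1,2):
    im=cv2.imread(f"pics/w{k}.png"); M=(K,np.load(f"M{k}.npy")); tiles=[]
    for (c,z) in [((.503,.019),.038),((.475,.158),.056),((.496,.302),.038)]:
        s=.08; n=260  # top-down: right=+y, down=+x
        g=(np.arange(n)/n-.5)*s
        mp=np.array([[wproj((c[0]+a,c[1]+b,z),M) for b in g] for a in g],np.float32)
        t=cv2.remap(im,mp[...,0],mp[...,1],cv2.INTER_CUBIC)
        for q in range(0,n,65): cv2.line(t,(q,0),(q,n),(0,255,0),1); cv2.line(t,(0,q),(n,q),(0,255,0),1)
        tiles.append(t)
    rows.append(np.hstack(tiles))
cv2.imwrite("pics/rect.png",np.vstack(rows))
E
```

```text
(no output)
```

View pics/rect.png

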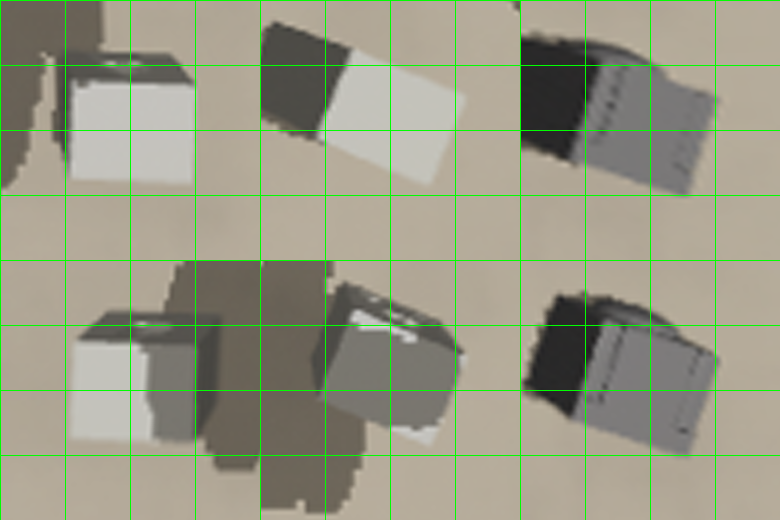

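```bash
python3 - <<'E'
from h import *
for k,pp in enumerate([[.555,-.06,.26],[.555,-.16,.26]]):
    arm.movep(pp,ori(0)); 
    M=wcam(); im=arm.camera("wrist"); cv2.imwrite(f"pics/w{k+3}.png",im[:,:,::-1]); np.save(f"M{k+3}.npy",M[1])
    for t in ["shaft_axis","tip_nominal","follower_nominal","catch_nominal"]:
        print(t,[(np.round(M[1][:3,:3]@d["xyz"]+M[1][:3,3],3),round(d["conf"],2)) for d in arm.tip_of("wrist",t)])
print(arm.get_state()["time"])
a=cv2.imread("pics/w3.png")[150:350,120:320];b=cv2.imread("pics/w4.png")[150:350,230:430]
cv2.imwrite("pics/shaft.png",cv2.resize(np.hstack([a,b]),None,fx=2,fy=2,interpolation=cv2.INTER_CUBIC))
E
```

```text
shaft_axis [(array([ 0.645, -0.103,  0.122]), 0.97), (array([ 0.604,  0.328, -0.003]), 0.29)]
tip_nominal []
follower_nominal [(array([ 0.62 , -0.106,  0.121]), 0.84)]
catch_nominal []
shaft_axis [(array([ 0.65 , -0.102,  0.122]), 0.7)]
tip_nominal [(array([0.499, 0.023, 0.024]), 0.18)]
follower_nominal [(array([ 0.621, -0.105,  0.122]), 0.56)]
catch_nominal []
6.25
```

View pics/shaft.png

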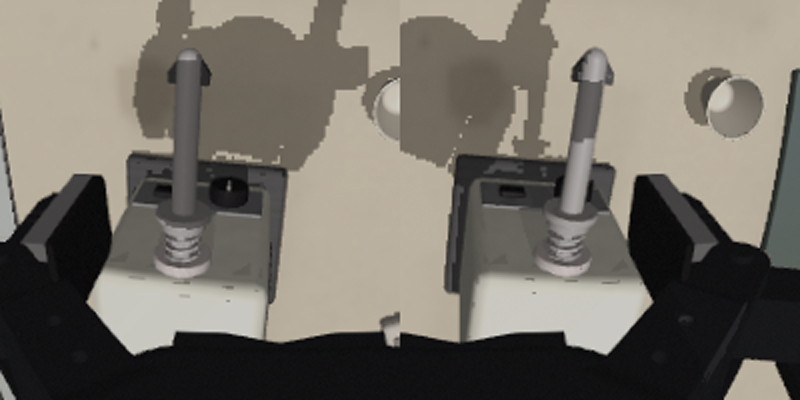

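The shaft is clearly visible in both (crop: tip at (189,52) and (597,52), catches just behind it, follower at row ~205). I'll rectify at z=0.120 to measure axis, yaw and tip.

```bash
python3 - <<'E'
from h import *
K=arm.camera_info("wrist")["mtx"]
tiles=[]
for k in (3,4):
    im=cv2.imread(f"pics/w{k}.png"); M=(K,np.load(f"M{k}.npy"))
    ys=-.105+(np.arange(240)/240-.5)*.06; xs=.52+np.arange(520)/4000
    mp=np.array([[wproj((a,b,.12),M) for b in ys] for a in xs],np.float32)
    t=cv2.remap(im,mp[...,0],mp[...,1],cv2.INTER_CUBIC)
    # step mm ticks
    for q in range(0,520,40): cv2.line(t,(0,q),(8 if q%200 else 25,q),(0,0,255),1)
    cv2.line(t,(120,0),(120,520),(0,255,0),1)
    tiles.append(t)
cv2.imwrite("pics/shr.png",np.hstack(tiles))
E
```

```text
(no output)
```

View pics/shr.png

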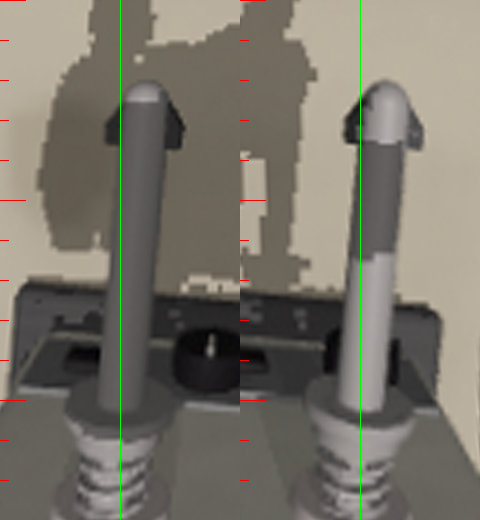

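```bash
cat >> h.py <<'E'
YAW=np.radians(-4.95); U=np.array([np.cos(YAW),np.sin(YAW),0]); V=np.array([-np.sin(YAW),np.cos(YAW),0]); Z=np.array([0,0,1.])
TIP=np.array([.5402,-.0976,.120])
def st(): 
    s=arm.get_state(); f=s["ft_force"]; return s["time"],s["tool_pos"],np.array([f@U,f@V,f[2]]),s["torque"],s["opening"]
def rel(p,h): # (s,v,z) of bore centre relative to tip, TCP h above bore
    d=np.asarray(p)-Z*h-TIP; return np.array([d@U,d@V,d[2]])
def at(s,v,z,h): return TIP+U*s+V*v+Z*(z+h)
def rep(h,msg=""):
    t,p,f,q,o=st(); print(msg,"t%.2f"%t,"rel mm",(rel(p,h)*1e3).round(2),"F",f.round(2),"T",q.round(2),"o",round(o,4))
def grasp(xy,yaw,z,eff=60,app=.10):
    arm.movep([xy[0],xy[1],app],ori(yaw)); arm.command_gripper(.06,eff)
    arm.move_linear([xy[0],xy[1],z],vel=.12); arm.command_gripper(.03,eff)
E
python3 - <<'E'
from h import *
h=.011
arm.movep([.5036,.0195,.15],ori(np.radians(-1.4)))
grasp((.5036,.0195),np.radians(-1.4),.030)
rep(h,"gripped")
p=arm.get_state()["tool_pos"]; arm.move_linear([p[0],p[1],.131],vel=.2)
rep(h,"lift")
arm.movep(at(-30,0,0,h)*0+at(-.030,0,0,h),ori(YAW)); arm.dwell(.1)
rep(h,"pre")
im=arm.camera("wrist"); cv2.imwrite("pics/w5.png",im[:,:,::-1])
E
```

```text
gripped t8.88 rel mm [-45.57 113.52 -99.92] F [ 0.52 -0.11  5.01] T [ 0.06  0.02 -0.02] o 0.0373
lift t9.53 rel mm [-46.53 113.53  -0.75] F [-0.5   0.13 -0.5 ] T [-0.    0.    0.02] o 0.0371
pre t10.17 rel mm [-30.99   0.8   -1.21] F [-0.74 -0.91  0.35] T [ 0.02  0.04 -0.  ] o 0.0371
```

View pics/w5.png

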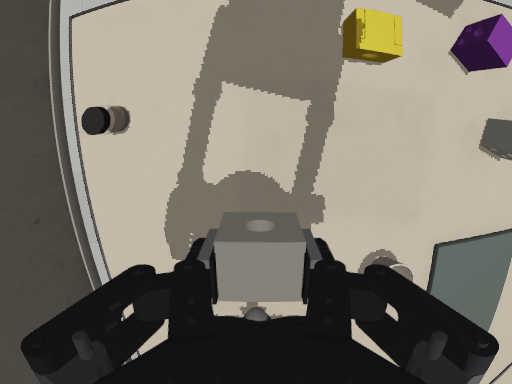

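The wrist view shows the spacer square in the jaws (260,255), with the shaft tip right behind it at (256,315). It was on the bench with TCP at 31 mm, so the bore is 12 mm below the TCP. I'll advance by feel.

```bash
python3 - <<'E'
from h import *
h=.012
rep(h,"now")
arm.move_linear(at(-.030,0,0,h),vel=.03); rep(h,"corr")
r=arm.move_linear(at(-.011,0,0,h),vel=.05,until_force=2.5); rep(h,f"front +4 {r}")
if not r:
    arm.dwell(.1); rep(h)
    s0=rel(arm.get_state()["tool_pos"],h)
    for d in (Z,-Z,V,-V):
        r=arm.move_linear(arm.get_state()["tool_pos"]+d*.006,vel=.02,until_force=1.5); rep(h,f"probe {d.round(1)} {r}")
E
```

```text
now t10.22 rel mm [-30.78   1.05  -1.86] F [ 0.25 -0.43 -0.27] T [ 0.01 -0.02 -0.04] o 0.0372
corr t10.47 rel mm [-29.97   0.74   0.15] F [ 0.23  0.29 -1.52] T [-0.    0.02  0.02] o 0.0374
front +4 False t11.00 rel mm [-1.09e+01 -1.00e-02 -2.00e-01] F [ 0.75  0.59 -0.56] T [-0.02  0.02 -0.02] o 0.0373
 t11.10 rel mm [-11.31   0.03  -0.17] F [-0.03 -0.39 -0.75] T [ 0.06 -0.02  0.01] o 0.0374
probe [0. 0. 1.] True t11.38 rel mm [-12.34   0.17   3.74] F [-0.24 -0.24 -0.85] T [ 0.04 -0.02 -0.01] o 0.0372
probe [-0. -0. -1.] False t11.78 rel mm [-12.6    0.22  -2.77] F [ 0.7   0.44 -1.34] T [ 0.03  0.01 -0.03] o 0.0373
probe [0.1 1.  0. ] True t12.05 rel mm [-13.32   3.79  -3.22] F [-0.76  0.24 -0.18] T [0.07 0.05 0.01] o 0.0371
probe [-0.1 -1.  -0. ] False t12.47 rel mm [-13.3   -2.48  -3.33] F [-0.01  0.39 -0.59] T [0.01 0.02 0.06] o 0.0373
```

```bash
python3 - <<'E'
from h import *
h=.012
arm.move_linear(at(-.020,0,0,h),vel=.06)
for s in (-.010,-.007):
    r=arm.move_linear(at(s,0,0,h),vel=.04,until_force=4); rep(h,f"{s} {r}")
    if r: break
def probe(d,s):
    r=arm.move_linear(at(s,d[0],d[1],h),vel=.025,until_force=2.5); rep(h,f"probe {d} {r}")
s=-.010
for d in ((0,.004),(0,-.004)): probe(d,s); 
arm.move_linear(at(s,0,0,h),vel=.04)
for d in ((.004,0),(-.004,0)): probe(d,s)
arm.move_linear(at(s,0,0,h),vel=.04); rep(h)
E
```

```text
-0.01 False t13.15 rel mm [-9.59 -0.02 -0.1 ] F [ 0.54 -0.11 -0.94] T [ 0.04 -0.01  0.04] o 0.0372
-0.007 False t13.40 rel mm [-6.95 -0.13 -0.12] F [-0.39 -0.01 -0.19] T [-0.08  0.15 -0.04] o 0.0373
probe (0, 0.004) True t13.62 rel mm [-9.5   0.06  1.76] F [ 0.63  0.03 -1.39] T [ 0.03 -0.   -0.06] o 0.0369
probe (0, -0.004) True t13.84 rel mm [-9.53 -0.24 -2.2 ] F [-0.54 -0.92  2.8 ] T [-0.19  0.05 -0.04] o 0.037
probe (0.004, 0) True t14.30 rel mm [-10.51   1.84  -0.61] F [-1.06 -2.19  0.31] T [-0.33  0.06 -0.02] o 0.0374
probe (-0.004, 0) True t14.51 rel mm [-11.07   0.04  -1.18] F [-0.96 -0.86 -0.18] T [ 0.04 -0.04 -0.02] o 0.0371
 t14.76 rel mm [-10.08   0.21  -0.21] F [-1.08  0.32 -0.19] T [-0.01  0.03  0.01] o 0.0377
```

Contacts at ±2 mm vertical (and +1.84 mm sideways), so alignment is within about 0.3 mm. Pushing over the catches.

```bash
python3 - <<'E'
from h import *
h=.012
for s in (-.004,0,.004,.010,.020,.035,.045):
    r=arm.move_linear(at(s,0,-.0002,h),vel=.05,until_force=13); rep(h,f"{s} {r}")
    if r: break
E
```

```text
-0.004 False t15.03 rel mm [-3.89 -0.04 -0.42] F [-1.41 -1.01 -0.74] T [-0.09  0.17 -0.06] o 0.037
0 False t15.28 rel mm [-0.04 -0.01 -0.34] F [-1.82 -0.64 -0.44] T [-0.14  0.34 -0.03] o 0.037
0.004 False t15.53 rel mm [ 4.98 -0.1  -0.02] F [-0.46 -1.28 -1.24] T [-0.08  0.01 -0.01] o 0.0373
0.01 False t15.79 rel mm [11.22 -0.12 -0.04] F [ 0.63 -1.86 -0.87] T [-0.12 -0.12  0.02] o 0.0374
0.02 False t16.14 rel mm [21.29 -0.1  -0.11] F [ 0.97 -0.4  -1.41] T [-0.14 -0.15  0.04] o 0.0374
0.035 False t16.59 rel mm [35.64  0.14 -0.26] F [-0.26  1.45 -0.51] T [-0.02 -0.02  0.04] o 0.0376
0.045 False t16.94 rel mm [45.4   0.   -0.21] F [-0.74 -0.19 -0.71] T [ 0.   -0.01 -0.02] o 0.037
```

```bash
python3 - <<'E'
from h import *
h=.012
r=arm.move_linear(at(.068,0,-.0002,h),vel=.03,until_force=2.5); rep(h,f"follower {r}")
arm.move_linear(at(.060,0,-.0012,h),vel=.05); rep(h)
arm.command_gripper(.06); rep(h,"open")
p=arm.get_state()["tool_pos"]; arm.move_linear([p[0],p[1],.215],vel=.25)
im=arm.camera("side"); cv2.imwrite("pics/s1.png",cv2.resize(im[130:290,220:400,::-1],None,fx=4,fy=3.7,interpolation=cv2.INTER_CUBIC))
E
```

```text
follower True t17.63 rel mm [ 6.573e+01  1.000e-02 -8.800e-01] F [-1.1  -0.6   2.55] T [-0.12  0.07 -0.04] o 0.0372
 t17.89 rel mm [59.62 -0.25 -1.11] F [-0.2  -1.87  1.19] T [-0.22  0.04 -0.04] o 0.0372
open t18.24 rel mm [59.92  0.14 -1.39] F [-0.3   0.15 -0.29] T [-0.01 -0.02 -0.  ] o 0.0602
```

View pics/s1.png

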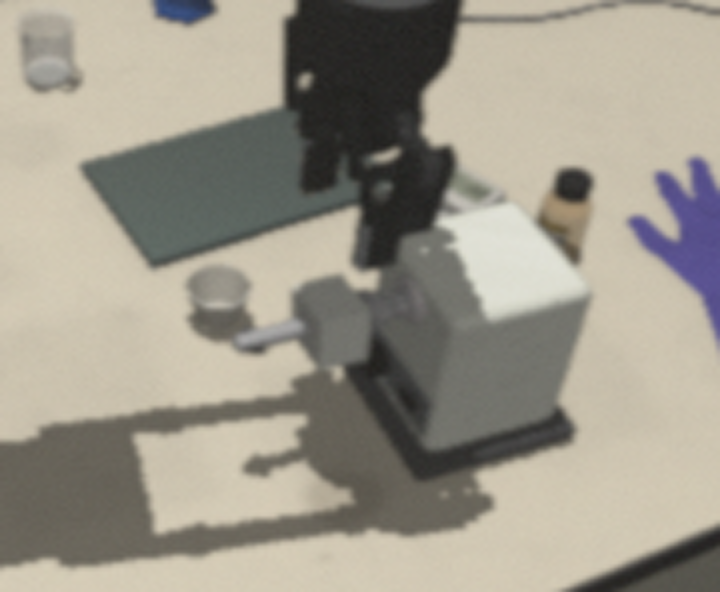

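The side view shows the spacer level on the shaft (335,320 in the crop), and the gripper clear. Now the tube block.

```bash
python3 - <<'E'
from h import *
import json
xy=(.471,.1583); y=np.radians(-22.4)
arm.movep([*xy,.14],ori(y))
grasp(xy,y,.046,app=.12)
arm.dwell(.05)
h=arm.get_state()["tool_pos"][2]-.036; json.dump(h,open("h.json","w")); print("h",h)
rep(h,"gripped")
arm.move_linear([*xy,.16],vel=.2)
arm.movep(at(-.030,0,0,h),ori(YAW)); arm.move_linear(at(-.030,0,0,h),vel=.03); rep(h,"pre")
im=arm.camera("wrist"); cv2.imwrite("pics/w6.png",im[:,:,::-1])
E
```

```text
h 0.011047088333942787
gripped t21.53 rel mm [-90.07 249.25 -84.  ] F [-0.41 -0.54  5.96] T [-0.02  0.04  0.03] o 0.0375
pre t23.51 rel mm [-30.04   1.14   0.12] F [-1.39 -0.17 -0.86] T [ 0.   -0.01 -0.01] o 0.0372
```

View pics/w6.png

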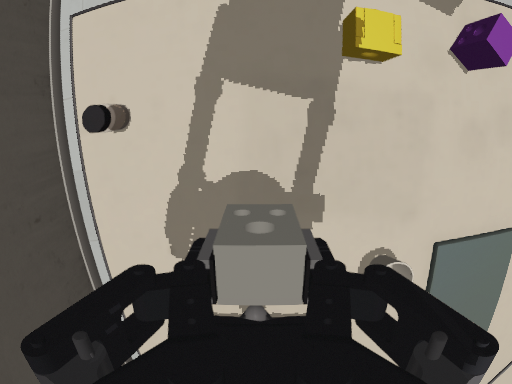

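Block held upright and square, bore at (260,228), shaft tip behind it at (257,312). Advancing.

```bash
python3 - <<'E'
from h import *
import json; h=json.load(open("h.json"))
def go(s,f=13,v=.05,vel=.05):
    r=arm.move_linear(at(s,0,-.0003,h),vel=vel,until_force=f); rep(h,f"{s} {r}"); return r
if not go(-.010,4):
    for d in ((0,.004),(0,-.004)):
        r=arm.move_linear(at(-.0095,*d,h),vel=.025,until_force=2.5); rep(h,f"probe {d} {r}")
    arm.move_linear(at(-.010,0,-.0003,h),vel=.04)
    for s in (-.004,0,.004,.010,.020,.027):
        if go(s): break
E
```

```text
-0.01 False t24.11 rel mm [-9.94 -0.01 -0.54] F [-0.1   0.22 -0.32] T [ 0.   -0.01 -0.03] o 0.0376
probe (0, 0.004) True t24.32 rel mm [-10.94   0.19   2.03] F [ 0.47  0.26 -1.63] T [ 0.03  0.04 -0.04] o 0.0374
probe (0, -0.004) True t24.56 rel mm [-9.96 -0.23 -2.22] F [-0.83 -0.78  3.4 ] T [-0.24 -0.   -0.02] o 0.0371
-0.004 False t25.07 rel mm [-4.14 -0.07 -0.65] F [-1.09 -0.12 -0.9 ] T [-0.13  0.21  0.01] o 0.0373
0 False t25.32 rel mm [ 0.08 -0.03 -0.42] F [-0.99 -0.61 -0.93] T [-0.07  0.24 -0.02] o 0.0373
0.004 False t25.57 rel mm [ 4.96 -0.07 -0.15] F [-0.77 -1.09 -0.82] T [-0.09  0.06 -0.04] o 0.0369
0.01 False t25.84 rel mm [11.21 -0.11 -0.14] F [ 0.83 -0.31 -0.87] T [-0.11 -0.11 -0.01] o 0.0373
0.02 False t26.19 rel mm [21.32 -0.08 -0.17] F [ 0.73 -0.81 -1.86] T [-0.12 -0.15 -0.  ] o 0.0373
0.027 False t26.48 rel mm [27.76 -0.07 -0.26] F [ 0.09 -0.53 -0.66] T [-0.1  -0.11 -0.02] o 0.0375
```

```bash
python3 - <<'E'
from h import *
import json; h=json.load(open("h.json"))
r=arm.move_linear(at(.034,0,-.0005,h),vel=.04,until_force=5); rep(h,r)
r=arm.move_linear(at(.037,0,-.0005,h),vel=.02,until_force=2.5); rep(h,f"follower {r}")
arm.move_linear(at(.0345,0,-.0012,h),vel=.04); rep(h)
arm.command_gripper(.06); rep(h,"open")
p=arm.get_state()["tool_pos"]; arm.move_linear([p[0],p[1],.215],vel=.25)
im=arm.camera("side"); cv2.imwrite("pics/s2.png",cv2.resize(im[130:290,220:400,::-1],None,fx=4,fy=3.7,interpolation=cv2.INTER_CUBIC))
E
```

```text
False t26.81 rel mm [34.67  0.14 -0.5 ] F [ 0.09  0.1  -1.58] T [ 0.01 -0.02  0.04] o 0.0372
follower True t27.02 rel mm [ 3.53e+01  3.00e-02 -1.00e+00] F [-0.62 -1.69  2.33] T [-0.16  0.06  0.04] o 0.0373
 t27.27 rel mm [34.8  -0.06 -1.06] F [ 0.13 -0.69  1.38] T [-0.06 -0.05  0.04] o 0.0373
open t27.62 rel mm [34.34  0.1  -1.39] F [ 0.06 -0.31  0.47] T [ 0.01 -0.01 -0.02] o 0.0601
```

View pics/s2.png

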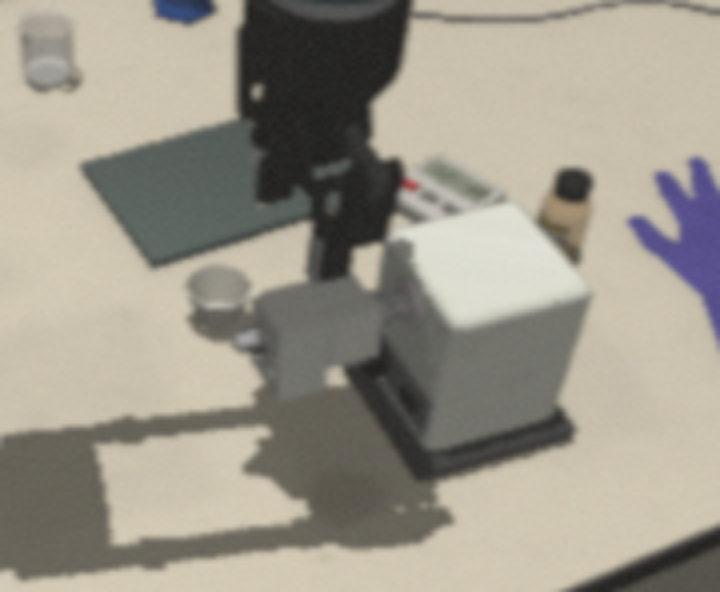

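Both parts sit on the shaft (block at 315,340, spacer behind it), with the tip showing at (250,340). Now the grey cap.

```bash
python3 - <<'E'
from h import *
import json
xy=(.495,.301); y=np.radians(-17)
arm.movep([*xy,.14],ori(y))
im=arm.camera("wrist"); cv2.imwrite("pics/w7.png",im[:,:,::-1])
grasp(xy,y,.031,eff=80,app=.12)
arm.dwell(.05)
h=arm.get_state()["tool_pos"][2]-.019; json.dump(h,open("h.json","w")); print("h",h)
rep(h,"gripped")
arm.move_linear([*xy,.16],vel=.2)
arm.movep(at(-.045,0,.02,h),ori(YAW)); arm.move_linear(at(-.032,0,0,h),vel=.06); rep(h,"pre")
im=arm.camera("wrist"); cv2.imwrite("pics/w8.png",im[:,:,::-1])
E
```

```text
h 0.013226557528269355
gripped t31.48 rel mm [ -78.6   393.69 -101.  ] F [-0.52  0.47  6.05] T [-0.05  0.13  0.01] o 0.0374
pre t34.28 rel mm [-32.07   0.2   -0.5 ] F [-0.9   1.06 -0.52] T [-0.04  0.02 -0.04] o 0.0369
```

View pics/w8.png

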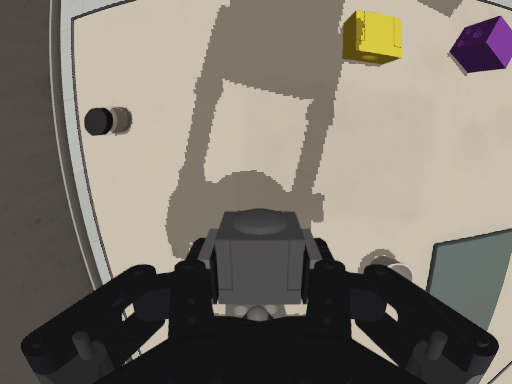

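View pics/w7.png

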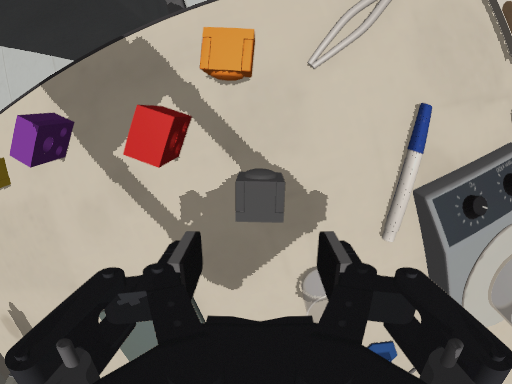

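The cap is held square with the button toward the robot and the open end toward the tip (257,313). Advancing by feel.

```bash
python3 - <<'E'
from h import *
import json; h=json.load(open("h.json"))
def go(s,f=13,vel=.05,z=-.0003):
    r=arm.move_linear(at(s,0,z,h),vel=vel,until_force=f); rep(h,f"{s} {r}"); return r
if not go(-.0125,4):
    for d in ((0,.004),(0,-.004)):
        r=arm.move_linear(at(-.012,*d,h),vel=.025,until_force=2.5); rep(h,f"probe {d} {r}")
    arm.move_linear(at(-.0125,0,-.0003,h),vel=.04)
    for s in (-.008,-.004,0):
        if go(s,vel=.04): break
E
```

```text
-0.0125 False t34.88 rel mm [-1.242e+01  1.000e-02 -4.000e-01] F [-0.61 -0.05 -0.44] T [-0.   -0.02 -0.07] o 0.0367
probe (0, 0.004) True t35.10 rel mm [-13.41   0.24   2.42] F [-0.85 -0.72 -0.83] T [-0.02  0.    0.03] o 0.037
probe (0, -0.004) True t35.35 rel mm [-12.4   -0.19  -2.45] F [-0.62 -0.69  2.8 ] T [-0.21  0.1  -0.04] o 0.0367
-0.008 False t35.87 rel mm [-7.93 -0.21 -0.55] F [-0.79 -1.43 -0.82] T [-0.2   0.14  0.03] o 0.0368
-0.004 False t36.12 rel mm [-4.6   0.11 -0.65] F [-2.18 -1.17 -0.23] T [-0.08  0.35 -0.01] o 0.0367
0 False t36.37 rel mm [ 1.29 -0.11 -0.08] F [-0.15 -0.38 -0.3 ] T [-0.1   0.03 -0.02] o 0.037
```

```bash
python3 - <<'E'
from h import *
import json; h=json.load(open("h.json"))
for s in np.arange(.002,.0076,.0005):
    r=arm.move_linear(at(s,0,-.0003,h),vel=.02,until_force=6); rep(h,f"{s:.4f} {r}")
    if r: break
E
```

```text
0.0020 False t36.62 rel mm [ 2.71 -0.06 -0.13] F [ 0.74 -0.91 -0.42] T [-0.11  0.04 -0.04] o 0.037
0.0025 False t36.87 rel mm [ 2.75 -0.04 -0.14] F [-0.92 -1.72 -0.18] T [-0.08  0.09 -0.03] o 0.0372
0.0030 False t37.12 rel mm [ 2.82 -0.02 -0.22] F [-1.82 -0.94  0.73] T [-0.17  0.22 -0.04] o 0.0371
0.0035 False t37.37 rel mm [ 3.05  0.01 -0.27] F [-3.16 -0.82  1.39] T [-0.06  0.47 -0.05] o 0.0366
0.0040 False t37.62 rel mm [ 3.35  0.04 -0.37] F [-4.52 -0.83  2.5 ] T [-0.11  0.64 -0.01] o 0.0369
0.0045 False t37.87 rel mm [ 3.38  0.05 -0.35] F [-5.87 -1.05  3.96] T [-0.12  0.8   0.01] o 0.0367
0.0050 False t38.12 rel mm [ 3.38  0.05 -0.36] F [-7.3  -2.07  5.29] T [-0.06  1.    0.02] o 0.0372
0.0055 False t38.37 rel mm [ 3.39  0.07 -0.39] F [-8.55 -1.05  5.8 ] T [-0.09  1.11 -0.06] o 0.037
0.0060 False t38.62 rel mm [ 3.4   0.06 -0.4 ] F [-8.27 -0.79  6.81] T [-0.12  1.26 -0.03] o 0.0366
0.0065 False t38.87 rel mm [ 3.49  0.07 -0.35] F [-10.42  -1.18   7.67] T [-0.14  1.37 -0.02] o 0.0365
0.0070 False t39.12 rel mm [ 3.55  0.07 -0.39] F [-10.82  -1.01   8.3 ] T [-0.12  1.54 -0.05] o 0.0367
0.0075 False t39.37 rel mm [ 3.84  0.08 -0.48] F [-10.07  -2.12   6.63] T [-0.1   1.5  -0.07] o 0.0372
```

Contact with the stack at s≈3.4 mm (as expected at 3.5), but an upward force of 7 N shows binding. I'll yield in z while pushing on.

```bash
cat > push.py <<'E'
from h import *
import json; h=json.load(open("h.json"))
c=json.load(open("c.json")) if __import__("os").path.exists("c.json") else [.0075,0,-.0003]
def push(n,ds,fmax,smax):
    for i in range(n):
        t,p,f,q,o=st(); s=rel(p,h)[0]
        if s>smax or -f[0]>fmax: print("stop"); break
        c[2]+=np.clip((f[2]+.4)/5000,-.0012,.0012); c[1]+=np.clip((f[1]+.3)/5000,-.0006,.0006); c[0]+=ds
        arm.move_linear(at(*c,h),vel=.02); rep(h,f"{np.round(np.array(c)*1e3,1)}")
    json.dump([float(x) for x in c],open("c.json","w"))
E
python3 - <<'E'
from push import *
push(5,0,20,.0095)
push(8,.0005,16,.0075)
E
```

```text
[ 7.5 -0.4  0.9] t39.62 rel mm [ 5.07  0.07 -0.06] F [-6.63 -0.36  0.92] T [-0.02  1.01  0.02] o 0.0368
[ 7.5 -0.4  1.2] t39.87 rel mm [ 5.08  0.08 -0.02] F [-5.71 -0.58  0.32] T [-0.03  0.97  0.02] o 0.0369
[ 7.5 -0.4  1.3] t40.12 rel mm [ 5.05  0.04 -0.01] F [-6.27 -0.21 -0.9 ] T [-0.06  0.93 -0.01] o 0.0372
[ 7.5 -0.4  1.2] t40.37 rel mm [ 5.05  0.06 -0.02] F [-6.17 -0.38  0.53] T [ 0.02  0.94 -0.04] o 0.0368
[ 7.5 -0.4  1.4] t40.62 rel mm [5.07 0.05 0.03] F [-5.39 -0.39 -1.28] T [-0.06  0.92 -0.02] o 0.037
[ 8.  -0.4  1.2] t40.87 rel mm [ 5.42  0.04 -0.09] F [-6.57 -1.21 -0.92] T [-0.    0.97 -0.04] o 0.0372
[ 8.5 -0.6  1.1] t41.12 rel mm [ 5.78  0.01 -0.18] F [-7.03 -0.45 -0.39] T [0.07 1.03 0.04] o 0.0367
[ 9.  -0.7  1.1] t41.37 rel mm [ 6.17 -0.01 -0.22] F [-7.77 -0.47 -0.78] T [-0.01  1.02 -0.06] o 0.0367
[ 9.5 -0.7  1. ] t41.62 rel mm [ 6.59 -0.02 -0.28] F [-5.89  0.26  0.37] T [0.04 1.04 0.01] o 0.0369
[10.  -0.6  1.2] t41.87 rel mm [ 7.71  0.07 -0.07] F [-5.44 -0.12 -0.64] T [ 0.04  0.82 -0.02] o 0.0371
stop
```

Force dropped and the cap jumped 6.6→7.7 mm, which looks like a snap near the expected 7.5. A little more push, then a pull-back test.

```bash
python3 - <<'E'
from push import *
push(4,.0005,12,.0092)
for k in range(6):
    c[0]-=.001
    f=st()[2]; c[2]+=np.clip((f[2]+.4)/5000,-.001,.001)
    arm.move_linear(at(*c,h),vel=.03); rep(h,f"back {c[0]*1e3:.1f}")
json.dump([float(x) for x in c],open("c.json","w"))
E
```

```text
[10.5 -0.5  1.1] t42.12 rel mm [ 8.33  0.09 -0.07] F [-5.99 -0.67 -0.85] T [ 0.08  0.83 -0.03] o 0.0368
[11.  -0.6  1.1] t42.37 rel mm [ 8.77  0.06 -0.19] F [-5.04  0.02 -0.72] T [ 0.06  0.87 -0.04] o 0.0371
[11.5 -0.6  1. ] t42.62 rel mm [ 9.18  0.08 -0.25] F [-5.54  0.68 -0.21] T [0.05 0.89 0.04] o 0.0368
[12.  -0.4  1. ] t42.87 rel mm [ 9.6   0.13 -0.21] F [-6.44 -0.11 -1.07] T [-0.06  0.92 -0.03] o 0.0368
back 11.0 t43.12 rel mm [ 8.67  0.1  -0.27] F [-7.11 -0.06  0.18] T [ 0.    0.88 -0.04] o 0.0368
back 10.0 t43.37 rel mm [ 7.86  0.15 -0.14] F [-5.98 -1.34 -2.2 ] T [-0.04  0.86 -0.01] o 0.037
back 9.0 t43.62 rel mm [ 7.46  0.09 -0.25] F [-5.78 -0.78 -0.7 ] T [0.02 0.73 0.01] o 0.0368
back 8.0 t43.87 rel mm [ 7.39  0.07 -0.06] F [-3.8   1.07 -2.43] T [ 0.13  0.62 -0.  ] o 0.0371
back 7.0 t44.12 rel mm [ 7.28  0.   -0.04] F [-1.64  1.21 -3.93] T [0.3  0.33 0.09] o 0.0369
back 6.0 t44.37 rel mm [ 7.14 -0.09 -0.16] F [ 0.77  3.21 -3.28] T [ 0.49 -0.07  0.17] o 0.0366
```

```bash
python3 - <<'E'
from push import *
c[1]=0;
for s in (.005,.004,.007):
    f=st()[2]; c[2]+=np.clip((f[2]+.4)/5000,-.001,.001); c[0]=s
    arm.move_linear(at(*c,h),vel=.03); rep(h,f"{s}")
arm.command_gripper(.06); rep(h,"open")
p=arm.get_state()["tool_pos"]; arm.move_linear([p[0],p[1],.20],vel=.25); 
arm.movep([.47,-.10,.30],ori(YAW)); rep(h)
for n in ("side","scene","wrist"): 
    im=arm.camera(n)[:,:,::-1]; cv2.imwrite(f"pics/{n}_end.png",im)
a=cv2.imread("pics/side_end.png")[130:290,220:400]; cv2.imwrite("pics/s3.png",cv2.resize(a,None,fx=4,fy=3.7,interpolation=cv2.INTER_CUBIC))
E
```

```text
0.005 t44.62 rel mm [ 7.   -0.06 -0.3 ] F [ 4.09  2.16 -1.21] T [ 0.43 -0.68  0.12] o 0.0369
0.004 t44.87 rel mm [ 6.89 -0.1  -0.29] F [ 5.88  3.3  -1.88] T [ 0.53 -0.84  0.16] o 0.0369
0.007 t45.12 rel mm [ 7.17 -0.14 -0.83] F [-0.74  1.41  4.09] T [ 0.42 -0.11  0.1 ] o 0.0372
open t45.47 rel mm [ 6.71 -0.34 -1.86] F [-1.38  0.14 -0.09] T [-0.    0.02  0.  ] o 0.0599
 t46.46 rel mm [-69.84  -8.33 165.45] F [ 0.21 -0.17 -0.03] T [-0.   -0.03 -0.06] o 0.06
```

View pics/s3.png

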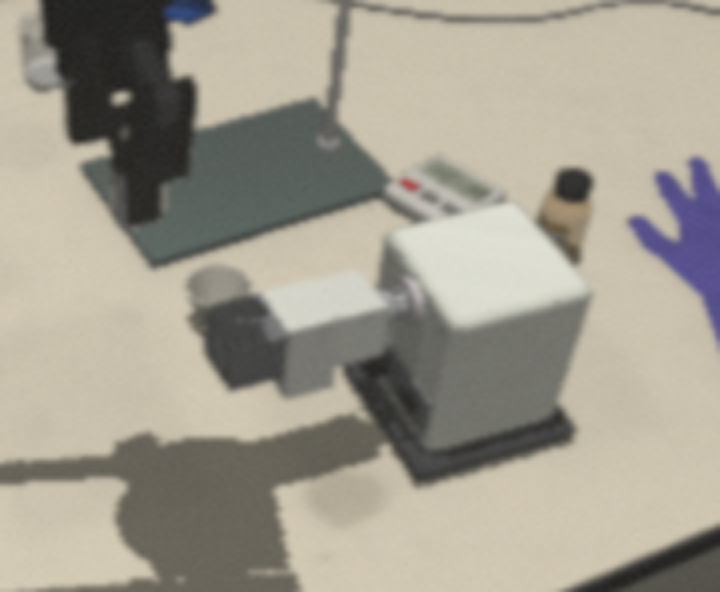

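View pics/scene_end.png

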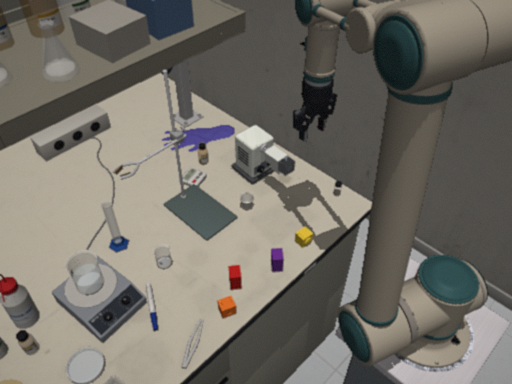

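View pics/wrist_end.png

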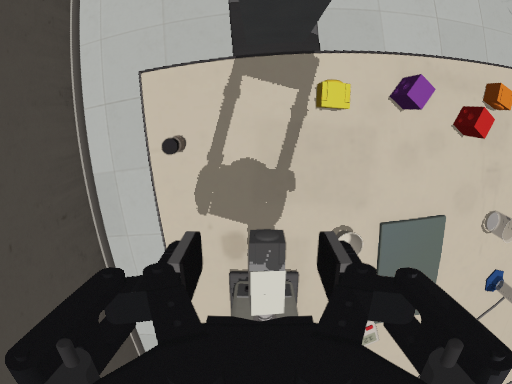

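Everything is stacked, and the vial, crucible and beaker are at their old pixels ((338,187), (247,201), (163,257)). One enlarged look for seating and gaps.

```bash
python3 - <<'E'
import cv2,numpy as np
a=cv2.imread("pics/wrist_end.png")[220:325,215:320]; b=cv2.imread("pics/side_end.png")[190:245,265:340]; b=cv2.convertScaleAbs(b,alpha=1.6)
cv2.imwrite("pics/z.png",np.hstack([cv2.resize(a,(390,390),interpolation=cv2.INTER_CUBIC),cv2.resize(b,(400,390),interpolation=cv2.INTER_CUBIC)]))
E
```

```text
(no output)
```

View pics/z.png

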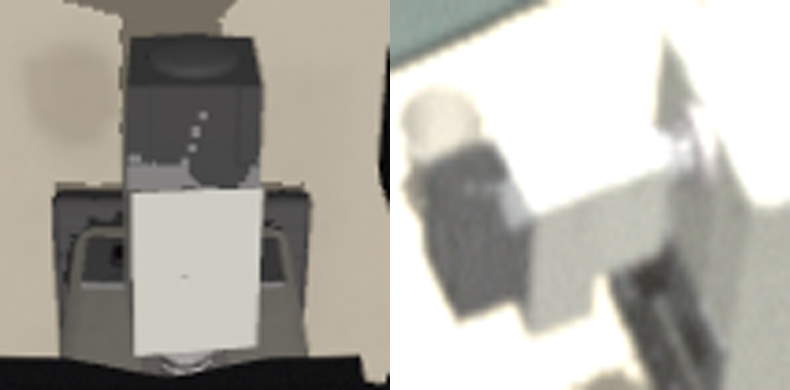

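No gaps, faces flush, cap straight behind the catches. Handing in.

```bash
python3 -c "
from workcell import arm
print(arm.get_state()['time']); arm.finish_job()"
```

```text
46.6083
the job is handed in; nothing more can be done
```

I loaded the rotator in the order asked (white spacer, white tube block, grey end cap) and handed the job in at 46.6 s of the 72 s allowed. The robot was clear of everything.

- **Snap:** The cap went home at about 7.3–7.7 mm of travel, where 7.5 mm was expected, with a jump and a drop in push force. I then pushed about 2 mm further, which is roughly 2 mm short of solid by my estimate.
- **Pull-back test:** Pulling the cap back with about 6 N, it moved under 0.5 mm in all, so the catches hold it.
- **Push force:** The largest push was about 11 N. Around 39 s the cap bound on the shaft, with about 8 N of vertical force. I eased the height and it went on freely.
- **Last pictures:** Cap, block and spacer sit flush with no visible gap. The vial, crucible and beaker are where they started.
- **Weak checks:** Some sideways touch probes tripped on sensor noise, and so possibly did the follower contact checks. I did not rely on those readings alone. The cap met the stack at about 3.4 mm, where 3.5 mm was expected, which agrees with the tip position I measured from the camera.

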